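# Hang the slide carrier on the drying arm and latch it

### The arm

A 6-joint arm with a two-finger parallel gripper is mounted at the origin on a cart in front of the work surface, level with it; the furniture and walls round the work are solid. World frame = base frame: x ahead of the robot, y to its left, z up, the work surface at z = 0. Lengths are in m, angles in rad, forces in N, time in s.
With the tool pointing down it reaches from about 0.275 to 0.85 m from the base axis. Payload 19 kg.
Tool frame: the origin (TCP) lies on the front face of the gripper's body, between the roots of the fingers; the fingertips stand 73 mm ahead of it and the grasp point (between the pads) lies 54 mm ahead of it; z points along the fingers, y is the line along which they close (so a half turn about z gives the same grasp; the last joint's range is limited). The gripper opens to 85 mm and grips with 20 to 120 N. Pads are 22 mm wide; open, the fingers measure 114 mm over their backs; the gripper's body (76 mm by 85 mm) begins 54 mm behind the grasp point. The pads swing forward as they close: fully open they stand 13 mm farther back than shut.
Start: joints at [0.993, 0.15, 1.437, -0, 1.554, -0.134], TCP at [0.247, 0.519, 0.304] pointing down, gripper open.
Joint ranges: [-2.8, 2.8], [-0.68, 2.1], [0.12, 2.68], [-1.39, 4.53], [0.16, 2.79], [-2.81, 2.81]. Speed limits (rad/s): [1.89, 1.89, 2.22, 3.01, 3.01, 3.01].

### API

Orientations are given as a unit quaternion [w, x, y, z].
In Python, from workcell import bot gives the robot as it stands. The module is installed in compiled form; this text tells all that it offers.
- The arm moves only by the tool move_arm, never from a script. Its argument "deltas" is a list that holds one entry, the list of rows, each a list of 5 numbers: the shift along the tool's x, y, z in cm, then the turn about the tool's z in rad, then the closure, from 0 (fully open) to 1 (shut). A call has exactly 10 rows; each row shifts and turns the commanded pose from where the row before left it, along the tool's axes as they then stand; what a row does not reach is not made up. A row lasts 1/8 s, in which the tool goes at most 62.5 mm and 10.7 degrees, less where a joint would pass 70% of its speed; a pose out of reach is approached as far as the arm can. A call is refused whole if a number of a shift passes 6.25 or a number of a turn 0.188, either way. A call with a gripper value outside its range is refused whole. The fingers move at their own pace and stop on an object; "squeeze" is the grip in N (left out, the last holds). Time passes only in rows, so rows that do not move let the fingers close, or fill a call up. It gives the time, the measured TCP pose, the force, the opening and the grip force at its end, in the units of the state.
- bot.read_state(): the state, without advancing time (a new reading comes with each control period).
- bot.grab_frame(name): name is "scene" or "top" or "wrist"; returns (picture, depth): 384x512x3 uint8, red, green, blue; 384x512 float32, m along the optical axis (not along the pixel's ray), 0 where there is no reading.
- bot.camera_params(name): a dict with "mtx" (3x3 intrinsics, pixels), "T" (4x4, takes a point from camera to world coordinates). Camera axes: x right, y up, looking along -z (the intrinsics and any distortion apply to the point x, -y, -z); pixel columns grow to the right and rows downward; lengths in m; the calibration is good to about 2 mm. A picture is of the moment at which its call begins: read the wrist's pose just before it. camera_params takes no time and is no camera call; for the wrist camera it gives the pose at the moment of the call.
- bot.hand_in(): hands the job in; it is judged then, once.
The state is a dict: "time_s": time; "qpos": joint angles; "qd": joint speeds; "tau": joint torques, N m; "tcp_pos": TCP position; "orientation": TCP orientation; "ft_force": force on the tool from outside, world axes, zero at the start; "wrist_torque": the same for the moment, N m; "grip_width": opening from 0.0 (shut) to 1.0 (fully open); "finger_force": force on a finger pad.
Only numpy, scipy, OpenCV 4.12 (cv2) and the standard library are available. Lean on these libraries where they do the work, as an engineer would, in place of code of your own. Each camera call takes 0.05 s, during which the arm holds its last target. There are 200 camera calls.

### The job

The stained slides are ready to dry: take the slide carrier out of the glass dish by its black grip and, keeping it level, hang it gently by the peak of its strap handle over the arm of the drying stand, between the black collar and the brass toggle, so that it hangs free and level over the enamel tray. Once it hangs there and you have let go, press the red pad of the toggle at the end of the arm well down until the toggle stands across the arm, so that the carrier cannot slip off. Leave the dish, the tray and the bottles where they are.

Things in the scene. Friction and masses are not known exactly. Their poses are not given: they have to be found in the camera images.
- stand: Fixed drying stand: base 100 x 160 x 18 mm, post 244 mm high (highest point) and a horizontal steel rod (the arm), 12 mm thick, axis 200 mm above its foot. Origin at its foot (on a 5 mm glass sheet) under the post; the arm runs along -x of this frame. Distances from the post axis: black collar (21 mm across) 120 to 129 mm, free rod 129 to 174, slotted end with toggle 174 to 211.
- rod_seat (a point): Point on the arm's top line, 206 mm above the stand's foot, 150 mm from the post axis, halfway along the free rod; axes as the stand's (free end towards -x). The carrier's strap peak belongs here; up to 15 mm either way along the arm is fine.
- toggle (a joint): Brass toggle bar, 60 x 4.4 x 9.5 mm, pivoted at its middle in the arm's end, 206 mm from the post axis, at its axis height. 0 rad: in line with the arm, outer half sticking out 30 mm past the pivot; the loop can pass. Pressing the outer half down raises the inner half out of the slot, up to 1.5 rad: across the arm, 30 mm above and below its axis. Stays where left; about 1 N turns it.
- toggle_pad (a point): Top of the red thumb pad (18 x 14 mm) on the outer end of the toggle, 22.5 mm from the pivot; moves with the toggle.
- carrier: Steel carrier of eight slides, 240 g, 60 (x) x 97 (y) x 32 mm. Origin: centre of underside, z up. A strap, 14 wide and 3 thick, rises at both y ends to 58 mm and slopes like a roof to a peak over the centre, with a black grip on top. The arm must pass through this loop along the carrier's x, between the slides (32 mm) and the peak's underside (96 mm); clear width 90 mm at 58 mm, 0 at the peak.
- grip_top (a point): Centre of the top of the carrier's black grip, 128 mm above the carrier's underside. The grip is 18 mm thick (x), 42 mm long (y) and 32 mm high (from 96 to 128 mm); pinch it across its 18 mm. Axes as the carrier's.
- strap_peak (a point): Underside of the strap's peak, 96 mm above the carrier's underside, on its centre line: the place that rests on the arm (hanging, it comes about 2 mm above the arm's top line). Axes as the carrier's.
- dish: Open glass staining dish 82 (x) x 118 (y) x 51 mm, walls 4 mm, about 0.7 kg, loose; the carrier stands in it with about 6 mm of play all round, on its 4 mm floor. Origin at the centre of its underside.
- tray: White enamel tray with dark rim, 172 x 205 x 45 mm, loose, on the desk under the arm. Origin at the centre of its underside.
- amber_bottle: Amber bottle with blue cap, 57 mm across, 122 mm high; origin at the centre of its underside. Leave alone.
- green_dropper: Dropper bottle with green bulb, 43 mm across, 108 mm high; origin at the centre of its underside. Leave alone.
- clear_bottle: Clear bottle with blue cap, 35 mm across, 81 mm high; origin at the centre of its underside. Leave alone.

How it is judged:
On the way:
1. the carrier hangs by its strap peak on the free rod of the arm, level, let go and at rest, with the toggle not yet across (x of strap_peak in the frame of stand between -0.17 and -0.132 m and y of strap_peak in the frame of stand between -0.012 and 0.012 m and z of strap_peak in the frame of stand between 0.2 and 0.213 m and angle between carrier's own z axis and vertical below 0.15 rad and linear speed of carrier below 0.03 m/s and contact force between carrier and the fingers below 0.1 N and contact force between carrier and tray below 0.05 N and contact force between carrier and stand above 0.8 N and value of joint toggle below 0.7 rad), for 0.2 s.
At the end, for the whole second after the job is handed in: Carrier released, at rest and level (0.15 rad) on the arm, not touching the tray: strap peak 132 to 170 mm from the post axis, within 12 mm of the arm's centre line, 6 mm below to 7 mm above its top line; toggle beyond 1.0 rad; dish within 50 mm, tray within 30 mm of their starts (x of strap_peak in the frame of stand between -0.17 and -0.132 m and y of strap_peak in the frame of stand between -0.012 and 0.012 m and z of strap_peak in the frame of stand between 0.2 and 0.213 m and angle between carrier's own z axis and vertical below 0.15 rad and linear speed of carrier below 0.03 m/s and contact force between carrier and the fingers below 0.1 N and contact force between carrier and tray below 0.05 N and contact force between carrier and stand above 0.8 N and value of joint toggle above 1 rad and distance of dish from where it was at the start of the episode below 0.05 m and distance of tray from where it was at the start of the episode below 0.03 m).
It fails at once if the carrier tipped by more than 0.5 rad (angle between carrier's own z axis and vertical above 0.5 rad).
It fails at once if the carrier dropped or knocked against the stand with more than 25 N (contact force between carrier and stand above 25 N).
It fails at once if the dish was dragged or lifted more than 50 mm (distance of dish from where it was at the start of the episode above 0.05 m).
It fails at once if the tray was shoved more than 30 mm (distance of tray from where it was at the start of the episode above 0.03 m).
It fails at once if a bottle was moved more than 30 mm (distance of any of amber_bottle, green_dropper, clear_bottle from where it was at the start of the episode above 0.03 m).
It also fails if it takes over 58 s, if anything falls off the work surface, if the arm or the gripper's body presses on something with over 40 N, if the wrist force passes 120 N, or if a joint passes its speed limit or range.

## Working session

There is one attempt and no reset: what is moved stays moved. The work goes in short steps, Python scripts to look and compute and a tool call to move; the robot and the scene stay as the last step left them, time stands still between calls to the robot, and variables do not carry over. Pictures are saved under pics/ and viewed, at most 10 in all, crops included, and the job is handed in when it is done.

Besides the shell and the picture viewer there is one more tool, called in YAML: its name, and indented under it one key for each argument. move_arm: Moves the arm, as the interface text tells. Its arguments: {"type":"object","properties":{"deltas":{"type":"array","items":{"type":"array","items":{"type":"array","items":{"type":"number"}}}},"squeeze":{"type":"number"}},"required":["deltas"]}

```bash
mkdir -p pics
cat > h.py <<'E'
import numpy as np, cv2
from workcell import bot
def grab(n):
    P=bot.camera_params(n); im,d=bot.grab_frame(n); return im,d,np.array(P["mtx"]),np.array(P["T"])
def cloud(d,K,T):
    v,u=np.mgrid[:d.shape[0],:d.shape[1]]
    x=(u-K[0,2])/K[0,0]*d; y=(v-K[1,2])/K[1,1]*d
    p=np.stack([x,-y,-d],-1)@T[:3,:3].T+T[:3,3]
    p[d==0]=np.nan
    return p
E
python3 - <<'E'
from h import *
for n in ["scene","top"]:
    im,d,K,T=grab(n); cv2.imwrite(f"pics/{n}0.png",im[:,:,::-1]); np.savez(n+"0.npz",im=im,d=d,K=K,T=T)
    print(n,T.round(3).tolist(),K.round(1).tolist(),(d==0).mean())
print(bot.read_state())
E
```

```text
scene [[0.734, 0.536, -0.418, 0.231], [-0.68, 0.578, -0.451, -0.238], [-0.0, 0.615, 0.789, 0.82], [0.0, 0.0, 0.0, 1.0]] [[445.1, 0.0, 256.1], [0.0, 445.1, 187.2], [0.0, 0.0, 1.0]] 0.012359619140625
top [[0.021, 0.989, -0.146, 0.456], [-1.0, 0.017, -0.026, 0.163], [-0.023, 0.146, 0.989, 0.989], [0.0, 0.0, 0.0, 1.0]] [[355.9, 0.0, 256.1], [0.0, 355.9, 190.6], [0.0, 0.0, 1.0]] 0.004048665364583333
{'time_s': 0.1, 'qpos': array([ 9.93023025e-01,  1.50929580e-01,  1.43793405e+00, -1.67449095e-06,
        1.55382369e+00, -1.33940210e-01]), 'qd': array([ 4.22028021e-04, -9.46067223e-04, -2.30433701e-03,  5.71654084e-05,
        2.90886794e-04,  1.42043816e-03]), 'tau': array([ 5.34379418e-03, -7.14376402e+01, -5.71800256e+01, -1.19866304e-04,
        6.95327195e-03,  4.94796575e-05]), 'tcp_pos': array([0.24681639, 0.51917558, 0.30335584]), 'orientation': array([-1.89903585e-04,  2.20099526e-01,  9.75477267e-01, -5.13335901e-04]), 'ft_force': array([0.39016364, 0.37430954, 0.07612528]), 'wrist_torque': array([ 0.01003774, -0.02246821,  0.03488858]), 'finger_force': 0.0, 'grip_width': 0.9984373642150612}
```

View pics/scene0.png

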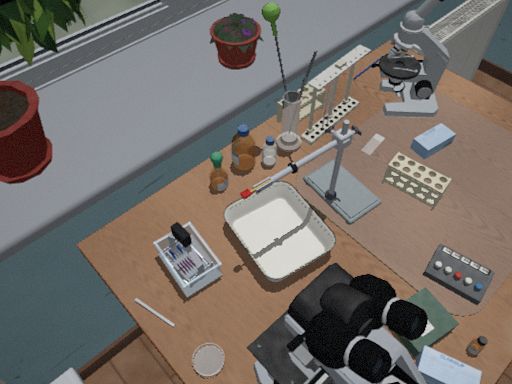

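View pics/top0.png

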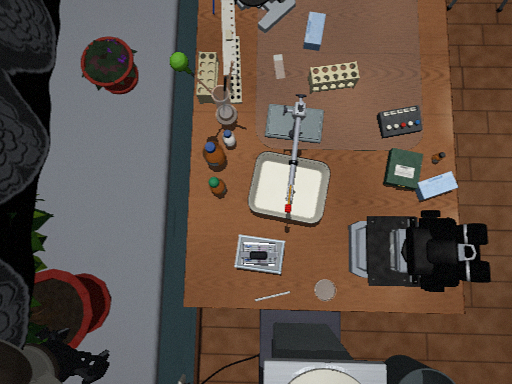

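The scene view shows the carrier in the dish at about (188,258), with its grip at (180,234). The arm runs from the post (340,150) to the red pad (246,193), over the tray. In the top view the grip is at (258,255), the red pad at (288,208), the post at (300,100) and the collar at about (294,160).

Run:
```python
from h import *
for n,reds,grip in [("top",(278,200,298,222),(240,240,278,268)),("scene",(236,182,258,202),(165,215,200,255))]:
    z=np.load(n+"0.npz"); im=z['im'].astype(int); p=cloud(z['d'],z['K'],z['T'])
    R,G,B=im[...,0],im[...,1],im[...,2]
    def sub(box,m):
        a,b,c,d=box; w=np.zeros(m.shape,bool); w[b:d,a:c]=1; return w&m
    m=sub(reds,(R>140)&(G<70)&(B<70)); q=p[m]; print(n,"red",m.sum(),np.nanmedian(q,0).round(4))
    m=sub(grip,(R<60)&(G<60)&(B<60)&(p[...,2]>.12)); q=p[m]; print(n,"grip",m.sum(),np.nanmedian(q,0).round(4),np.nanmin(q,0).round(4),np.nanmax(q,0).round(4))
    q=q[q[:,2]>np.nanmedian(q[:,2])-.006]
    r=cv2.minAreaRect((q[:,:2]*1000).astype(np.float32)); print(" gripRect",r)
    # arm: points with z 0.19..0.215
    box=(270,90,325,225) if n=="top" else (225,120,365,205)
    m=sub(box,(p[...,2]>.19)&(p[...,2]<.225)); q=p[m]
    L=cv2.fitLine(q[:,:2].astype(np.float32),cv2.DIST_HUBER,0,.001,.001).ravel(); print(" arm",m.sum(),L, np.rad2deg(np.arctan2(L[1],L[0])),np.nanmin(q,0),np.nanmax(q,0))
    s=(q[:,:2]-L[2:])@L[:2]
    for a in np.arange(-.15,.16,.02):
        k=abs(s-a)<.01
        if k.sum()>2: print("  ",round(a,3),k.sum(),np.median(q[k],0).round(4),q[k][:,2].max().round(4))
    m=sub(box,(p[...,2]>.232)&(p[...,2]<.27)); q=p[m]; print(" post",m.sum(),np.nanmedian(q,0),np.nanmax(q,0))
    # dish rim
    box=(220,225,300,285) if n=="top" else (140,215,235,305)
    m=sub(box,(p[...,2]>.042)&(p[...,2]<.062)); q=p[m]; print(" dish",cv2.minAreaRect((q[:,:2]*1000).astype(np.float32)))
```

```text
top red 36 [0.5338 0.1132 0.2109]
top grip 131 [0.4275 0.1781 0.1304] [0.4177 0.1591 0.1201] [0.437  0.1974 0.1342]
 gripRect ((426.2679748535156, 178.1625213623047), (16.644153594970703, 38.194496154785156), 1.301452875137329)
 arm 792 [ 0.9955488  -0.09424769  0.6529475   0.10061628] -5.408021 [0.5239997  0.07331047 0.19316775] [0.79743558 0.12401151 0.22476473]
   -0.13 29 [0.5287 0.113  0.2109] 0.2129
   -0.11 39 [0.5396 0.113  0.2108] 0.2158
   -0.09 53 [0.5621 0.1089 0.2092] 0.2136
   -0.07 51 [0.5821 0.107  0.2104] 0.2138
   -0.05 45 [0.6029 0.105  0.2098] 0.2136
   -0.03 55 [0.6246 0.1028 0.2096] 0.2155
   -0.01 56 [0.6399 0.1011 0.2109] 0.2182
   0.01 46 [0.6624 0.0986 0.2092] 0.2125
   0.03 48 [0.6825 0.0963 0.2096] 0.2134
   0.05 44 [0.7027 0.0942 0.2094] 0.2133
   0.07 46 [0.7229 0.092  0.2096] 0.212
   0.09 128 [0.7442 0.092  0.2149] 0.2244
   0.11 105 [0.7593 0.0976 0.2205] 0.2248
   0.13 21 [0.7876 0.0851 0.2083] 0.2191
   0.15 26 [0.7954 0.0842 0.2087] 0.2119
 post 35 [0.75728897 0.08893618 0.24720035] [0.76422467 0.09422503 0.25042026]
 dish ((428.8428039550781, 175.
[... 553 characters left out ...]
0.1061 0.2104] 0.2139
   -0.07 80 [0.5832 0.1035 0.2104] 0.2139
   -0.05 68 [0.6035 0.1012 0.21  ] 0.2134
   -0.03 96 [0.6287 0.0989 0.2109] 0.2189
   -0.01 66 [0.6433 0.0963 0.2108] 0.2197
   0.01 63 [0.6634 0.0954 0.21  ] 0.2126
   0.03 64 [0.6831 0.0929 0.2101] 0.2132
   0.05 59 [0.7029 0.0906 0.2103] 0.2124
   0.07 58 [0.7232 0.0886 0.2102] 0.2133
   0.09 246 [0.7436 0.0853 0.2122] 0.2245
   0.11 127 [0.7605 0.0769 0.2137] 0.2247
   0.13 35 [0.7901 0.0824 0.2093] 0.2207
   0.15 27 [0.7943 0.08   0.2087] 0.2126
 post 64 [0.7564556  0.08563271 0.24432997] [0.76445    0.09248206 0.25029259]
 dish ((461.644287109375, 169.388671875), (124.13509368896484, 156.2056121826172), 82.76134490966797)
```

move_arm:
  deltas:
    - [[0, 0, 0, 0.176, 0], [0, 0, 0, 0.176, 0], [0, 0, 0, 0.176, 0], [0, 0, 0, 0.176, 0], [0, 0, 0, 0.176, 0], [0, 0, 0, 0.176, 0], [0, 0, 0, 0.176, 0], [-3, 2, 0, 0, 0], [-3, 2, 0, 0, 0], [-3, 2, 0, 0, 0]]

```text
time_s: 1.35
tcp_pos: [0.2974, 0.4225, 0.3035]
orientation: [0.0, 0.743, 0.669, -0.0]
ft_force: [0.4, 0.3, 0.3]
grip_width: 1.001
finger_force: 0.0
```

move_arm:
  deltas:
    - [[-3, 2, 0, 0, 0], [-3, 2, 0, 0, 0], [-3, 2, 0, 0, 0], [-3, 2, 0, 0, 0], [-3, 2, 0, 0, 0], [-3, 2, 0, 0, 0], [-3, 2, 0, 0, 0], [-2, 1.5, 0, 0, 0], [0, 0, 0, 0, 0], [0, 0, 0, 0, 0]]

```text
time_s: 2.6
tcp_pos: [0.4269, 0.1788, 0.3037]
orientation: [-0.0, 0.743, 0.669, -0.0]
ft_force: [-0.8, -0.5, -0.0]
grip_width: 1.004
finger_force: 0.0
```

Run:
```python
from h import *
im,d,K,T=grab("wrist"); cv2.imwrite("pics/w1.png",im[:,:,::-1]); np.savez("w1.npz",im=im,d=d,K=K,T=T)
s=bot.read_state(); print(s['time_s'],s['tcp_pos'],s['orientation'],s['qpos']); print(T.round(3))
```

```text
2.65 [0.42682692 0.17902111 0.3037965 ] [-1.23132572e-04  7.43073639e-01  6.69209638e-01 -1.06806784e-04] [ 2.30376183e-01 -8.61366648e-02  1.68146683e+00  1.12893044e-04
  1.54656833e+00  3.34880455e-01]
[[ 0.994  0.101  0.03   0.435]
 [-0.105  0.953  0.283  0.252]
 [ 0.    -0.285  0.959  0.374]
 [ 0.     0.     0.     1.   ]]
```

View pics/w1.png

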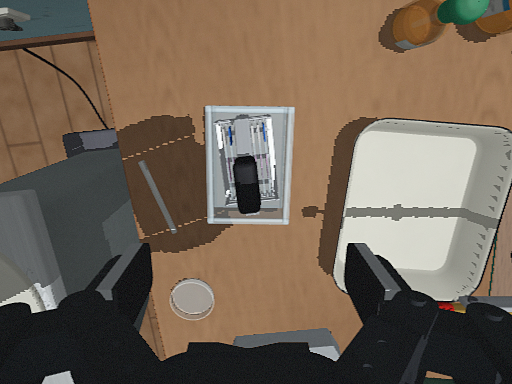

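The wrist view shows the dish at (250,165), nearly square with the tool, and the black grip at (247,185), turned a few degrees. I'll measure the grip's centre and yaw.

Run:
```python
from h import *
z=np.load("w1.npz"); im=z['im'].astype(int); p=cloud(z['d'],z['K'],z['T'])
m=np.zeros(im.shape[:2],bool); m[140:225,220:275]=1
m&=(im.max(2)<70)&(p[...,2]>.09); q=p[m]
print(m.sum(),np.nanmax(q,0),np.nanmin(q,0))
t=q[q[:,2]>.122]; r=cv2.minAreaRect((t[:,:2]*1000).astype(np.float32)); print("grip top",len(t),r,np.median(t,0))
# ray cast of top-face contour's mask onto z=.132
K,T=z['K'],z['T']
# slides/strap yaw: strap peak & posts; dish rim
m=np.zeros(im.shape[:2],bool); m[90:235,195:305]=1
k=m&(abs(p[...,2]-.051)<.006); print("rim",k.sum(),cv2.minAreaRect((p[k][:,:2]*1000).astype(np.float32)))
# carrier body 
k=m&(p[...,2]>.028)&(p[...,2]<.042); e=p[k]; 
print("carrier",k.sum(),cv2.minAreaRect((e[:,:2]*1000).astype(np.float32)))
v,u=np.where(m&(im.max(2)<70)&(p[...,2]>.09))
print("pixrect",cv2.minAreaRect(np.stack([u,v],1).astype(np.float32)))
# strap sloped: points z .06-.1
k=m&(p[...,2]>.062)&(p[...,2]<.125)&(im.min(2)>80); e=p[k]; print("strap",k.sum())
if k.sum()>20: L=cv2.fitLine(e[:,:2].astype(np.float32),cv2.DIST_HUBER,0,.001,.001).ravel(); print(L,np.rad2deg(np.arctan2(L[1],L[0])))
cv2.imwrite("pics/w1c.png",cv2.resize(z['im'][90:240,190:310,::-1],None,fx=4,fy=4,interpolation=2))
```

```text
1286 [0.43560514 0.20009166 0.13388706] [0.4170312  0.15916084 0.10434186]
grip top 1191 ((426.2705078125, 179.55850219726562), (18.406715393066406, 40.70983123779297), 0.5504017472267151) [0.42626752 0.18123457 0.13131911]
rim 2696 ((427.10498046875, 176.76446533203125), (122.70828247070312, 87.11754608154297), 83.15532684326172)
carrier 1176 ((426.9367370605469, 174.877685546875), (109.7406005859375, 74.4852294921875), 83.16487121582031)
pixrect ((246.47695922851562, 184.3153839111328), (57.05597686767578, 23.69063377380371), 82.87498474121094)
strap 610
[0.00991312 0.9999509  0.4253398  0.21291184] 89.43201
```

View pics/w1c.png

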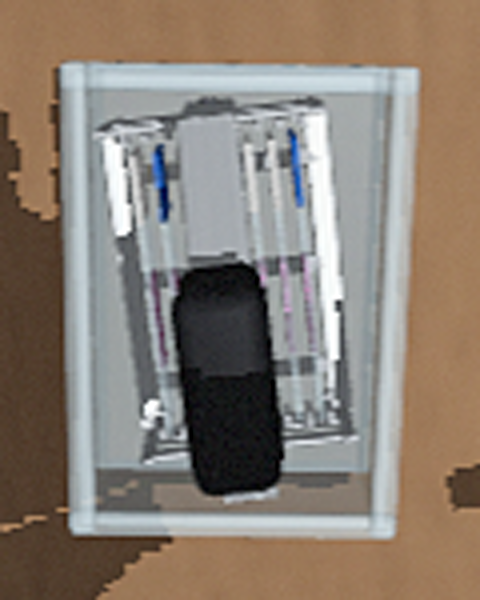

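The crop shows the carrier turned about 6° relative to the dish, which puts its yaw near 0° in world, with the grip centre at about (0.426, 0.179). I'll turn the tool to match, then descend.

move_arm:
  deltas:
    - [[0, 0, 0, -0.105, 0], [0, -0.05, 1.5, 0, 0], [0, 0, 2, 0, 0], [0, 0, 2, 0, 0], [0, 0, 2, 0, 0], [0, 0, 2, 0, 0], [0, 0, 1.5, 0, 0], [0, 0, 1, 0, 0], [0, 0, 0.6, 0, 0], [0, 0, 0, 0, 0]]

```text
time_s: 3.9
tcp_pos: [0.4267, 0.1785, 0.1778]
orientation: [-0.0, 0.707, 0.707, -0.0]
ft_force: [-1.2, -0.1, 0.1]
grip_width: 0.997
finger_force: 0.0
```

move_arm:
  deltas:
    - [[0, 0, 0, 0, 0.5], [0, 0, 0, 0, 0.6], [0, 0, 0, 0, 0.7], [0, 0, 0, 0, 0.8], [0, 0, 0, 0, 0.9], [0, 0, 0, 0, 1], [0, 0, 0, 0, 1], [0, 0, 0, 0, 1], [0, 0, 0, 0, 1], [0, 0, 0, 0, 1]]
  squeeze: 40

```text
time_s: 5.15
tcp_pos: [0.4267, 0.1785, 0.178]
orientation: [0.0, 0.707, 0.707, 0.0]
ft_force: [-2.1, -1.2, 4.5]
grip_width: 0.206
finger_force: 40.6
```

move_arm:
  deltas:
    - [[0, 0, -0.5, 0, 1], [0, 0, -1, 0, 1], [0, 0, -1.5, 0, 1], [0, 0, -1.5, 0, 1], [0, 0, -2, 0, 1], [0, 0, -2, 0, 1], [0, 0, -2, 0, 1], [0, 0, -1.9, 0, 1], [0, 0, -1, 0, 1], [0, 0, 0, 0, 1]]

```text
time_s: 6.4
tcp_pos: [0.4268, 0.1785, 0.3125]
orientation: [0.0, 0.707, 0.707, 0.0]
ft_force: [0.4, 0.7, -3.3]
grip_width: 0.206
finger_force: 39.7
```

Run:
```python
from h import *
out=[]
for n in ["scene","top"]:
    im,d,K,T=grab(n); np.savez(n+"1.npz",im=im,d=d,K=K,T=T); out.append(im)
w,d,K,T=grab("wrist"); np.savez("w2.npz",im=w,d=d,K=K,T=T)
a=cv2.resize(out[0][140:310,120:300],None,fx=2,fy=2); b=cv2.resize(w,(453,340))
cv2.imwrite("pics/l1.png",np.hstack([a,b])[:,:,::-1]); s=bot.read_state(); print(s['time_s'],s['tcp_pos'],s['ft_force'],s['finger_force'],s['wrist_torque'])
```

```text
6.55 [0.4265098  0.17845973 0.31121121] [-0.81907175 -0.45073244 -2.9919187 ] 39.663509130477905 [-0.01891354  0.03135751  0.00917131]
```

View pics/l1.png

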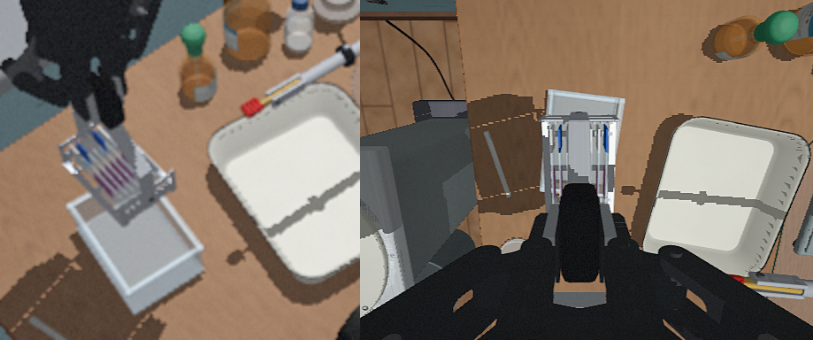

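The carrier hangs level in the grip and is clear of the dish: (110,170) in the scene crop, and square in the wrist view. Next I align it with the arm's line and approach the free end.

move_arm:
  deltas:
    - [[0, 0, 0, 0.05, 1], [0, 0, 0, 0.055, 1], [-1, 0, 0, 0, 1], [-1.5, 0, 0, 0, 1], [-1.5, 1, 0, 0, 1], [-1.4, 1, 0, 0, 1], [0, 1.5, 0, 0, 1], [0, 1.5, 0, 0, 1], [0, 1, 0, 0, 1], [0, 0, 0, 0, 1]]

```text
time_s: 7.8
tcp_pos: [0.4813, 0.1187, 0.3114]
orientation: [-0.0, 0.743, 0.669, -0.0]
ft_force: [-0.6, -0.5, -2.6]
grip_width: 0.206
finger_force: 39.6
```

Run:
```python
from h import *
im,d,K,T=grab("wrist"); np.savez("w3.npz",im=im,d=d,K=K,T=T); p=cloud(d,K,T)
s=bot.read_state(); print(s['time_s'],s['tcp_pos'],s['ft_force'])
sc,ds,Ks,Ts=grab("scene"); np.savez("scene2.npz",im=sc,d=ds,K=Ks,T=Ts)
cv2.imwrite("pics/a1.png",np.hstack([cv2.resize(im,(453,340)),cv2.resize(sc[130:300,150:320],None,fx=2,fy=2)])[:,:,::-1])
m=(p[...,2]>.19)&(p[...,2]<.23)&(p[...,0]>.53)&(p[...,1]<.16); q=p[m]; print("wrist arm",m.sum())
if m.sum()>20:
  for a in np.arange(.53,.8,.02):
    k=abs(q[:,0]-a)<.01
    if k.sum()>5: print(round(a,2),k.sum(),np.percentile(q[k],[5,50,95],axis=0).round(4).tolist())
```

```text
7.85 [0.48079718 0.1187391  0.31156362] [-0.82344656 -0.09845874 -2.25343192]
wrist arm 4084
0.53 424 [[0.5305, 0.1086, 0.21], [0.5349, 0.1154, 0.2122], [0.5393, 0.1207, 0.2135]]
0.55 733 [[0.543, 0.107, 0.2034], [0.5524, 0.114, 0.2097], [0.5592, 0.1191, 0.2119]]
0.57 929 [[0.561, 0.1053, 0.2028], [0.57, 0.1119, 0.2105], [0.5789, 0.1168, 0.2121]]
0.59 764 [[0.5808, 0.1041, 0.2053], [0.5892, 0.1101, 0.2106], [0.5988, 0.1147, 0.2121]]
0.61 744 [[0.601, 0.1011, 0.2064], [0.6099, 0.1078, 0.2105], [0.619, 0.1118, 0.2121]]
0.63 490 [[0.6206, 0.0954, 0.2003], [0.6264, 0.1069, 0.2094], [0.6321, 0.1112, 0.2118]]
```

View pics/a1.png

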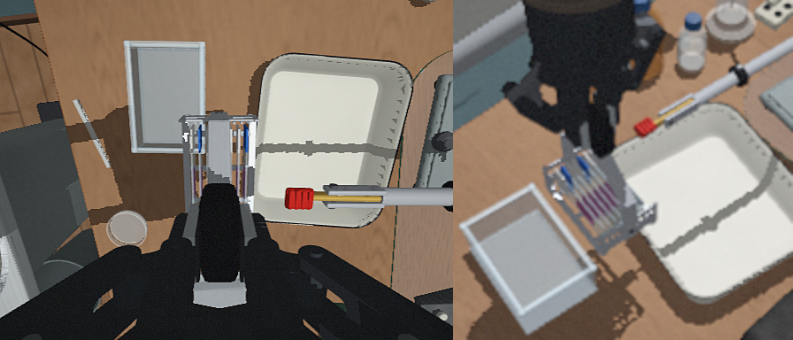

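The wrist view shows the red pad at (298,198) and the arm lined up with the loop's middle. The scene view shows the carrier just short of the toggle and below the arm. The line is right to about 1 mm, so I thread it on.

move_arm:
  deltas:
    - [[0, 0.7, 0, 0, 1], [0, 1.4, 0, 0, 1], [0, 1.5, 0, 0, 1], [0, 1.5, 0, 0, 1], [0, 1.5, 0, 0, 1], [0, 1.5, 0, 0, 1], [0, 1.5, 0, 0, 1], [0, 1.5, 0, 0, 1], [0, 1, 0, 0, 1], [0, 0.5, 0, 0, 1]]

```text
time_s: 9.15
tcp_pos: [0.6065, 0.1052, 0.3117]
orientation: [-0.0, 0.743, 0.669, -0.0]
ft_force: [-0.7, -0.1, -2.7]
grip_width: 0.201
finger_force: 39.6
```

Run:
```python
from h import *
s=bot.read_state(); print(s['time_s'],s['tcp_pos'],s['ft_force'])
im,d,K,T=grab("wrist"); p=cloud(d,K,T)
sc,ds,Ks,Ts=grab("scene"); np.savez("scene3.npz",im=sc,d=ds,K=Ks,T=Ts)
cv2.imwrite("pics/b1.png",np.hstack([cv2.resize(im,(453,340)),cv2.resize(sc[120:290,200:370],None,fx=2,fy=2)])[:,:,::-1])
```

```text
9.15 [0.60653946 0.10521689 0.31170051] [-0.71043057 -0.08396851 -2.72535545]
```

View pics/b1.png

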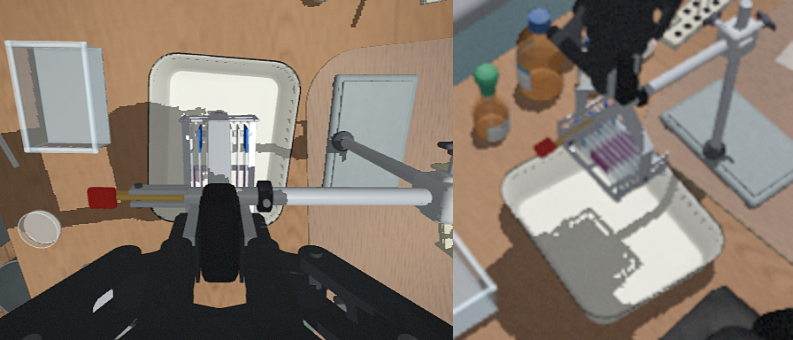

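The arm is threaded through the loop: the strap is at (219,190), left of the collar at (263,195) and right of the toggle slot. I'll lower it slowly.

move_arm:
  deltas:
    - [[0, 0.2, 0.2, 0, 1], [0, 0, 0.2, 0, 1], [0, 0, 0.2, 0, 1], [0, 0, 0.2, 0, 1], [0, 0, 0.2, 0, 1], [0, 0, 0.2, 0, 1], [0, 0, 0.2, 0, 1], [0, 0, 0.2, 0, 1], [0, 0, 0.1, 0, 1], [0, 0, 0, 0, 1]]

```text
time_s: 10.5
tcp_pos: [0.608, 0.1051, 0.2948]
orientation: [-0.0, 0.743, 0.669, -0.0]
ft_force: [0.3, 0.4, -2.1]
grip_width: 0.197
finger_force: 39.6
```

move_arm:
  deltas:
    - [[0, 0, 0.05, 0, 1], [0, 0, 0.05, 0, 1], [0, 0, 0.05, 0, 1], [0, 0, 0.05, 0, 1], [0, 0, 0.05, 0, 1], [0, 0, 0, 0, 1], [0, 0, 0, 0, 1], [0, 0, 0, 0, 1], [0, 0, 0, 0, 1], [0, 0, 0, 0, 1]]

```text
time_s: 11.75
tcp_pos: [0.608, 0.1051, 0.2924]
orientation: [0.0, 0.743, 0.669, -0.0]
ft_force: [0.7, 0.3, -2.9]
grip_width: 0.2
finger_force: 39.6
```

move_arm:
  deltas:
    - [[0, 0, 0.05, 0, 1], [0, 0, 0.05, 0, 1], [0, 0, 0.05, 0, 1], [0, 0, 0, 0, 1], [0, 0, 0, 0, 1], [0, 0, 0, 0, 1], [0, 0, 0, 0, 1], [0, 0, 0, 0, 1], [0, 0, 0, 0, 1], [0, 0, 0, 0, 1]]

```text
time_s: 13.0
tcp_pos: [0.6081, 0.1052, 0.2915]
orientation: [0.0, 0.743, 0.669, 0.0]
ft_force: [-0.1, 1.4, 5.0]
grip_width: 0.199
finger_force: 40.8
```

Contact is at the expected height. I'll ease off slightly and open partway.

move_arm:
  deltas:
    - [[0, 0, -0.03, 0, 1], [0, 0, 0, 0, 1], [0, 0, 0, 0, 0.75], [0, 0, 0, 0, 0.7], [0, 0, 0, 0, 0.65], [0, 0, 0, 0, 0.6], [0, 0, 0, 0, 0.6], [0, 0, 0, 0, 0.6], [0, 0, 0, 0, 0.6], [0, 0, 0, 0, 0.6]]
  squeeze: 20

```text
time_s: 14.25
tcp_pos: [0.608, 0.1051, 0.2912]
orientation: [0.0, 0.743, 0.669, -0.0]
ft_force: [0.1, -0.6, 1.2]
grip_width: 0.397
finger_force: 0.0
```

Run:
```python
from h import *
s=bot.read_state(); print(s['time_s'],s['tcp_pos'],s['ft_force'])
im,d,K,T=grab("wrist"); np.savez("w4.npz",im=im,d=d,K=K,T=T); p=cloud(d,K,T)
sc,ds,Ks,Ts=grab("scene"); np.savez("scene4.npz",im=sc,d=ds,K=Ks,T=Ts)
cv2.imwrite("pics/c1.png",np.hstack([cv2.resize(im,(453,340)),cv2.resize(sc[120:290,200:370],None,fx=2,fy=2)])[:,:,::-1])
```

```text
14.25 [0.6079702  0.10508352 0.29119295] [ 0.11081922 -0.63483062  1.18825754]
```

View pics/c1.png

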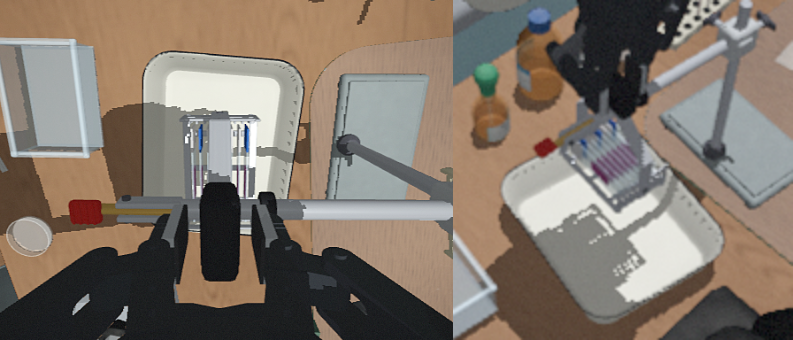

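The fingers stand about 8 mm clear on each side of the grip, and the carrier hangs on the arm. I'll retreat straight up, move out over the pad, turn a quarter and close the fingers.

move_arm:
  deltas:
    - [[0, 0, -0.3, 0, 0.6], [0, 0, -0.7, 0, 0.6], [0, 0, -1, 0, 0.6], [0, 0, -1.5, 0, 0.6], [0, 0, -2, 0, 0.6], [0, 0, -2, 0, 0.6], [0, 0, -1, 0, 0.6], [0, -2, 0, 0, 0.6], [0, -3, 0, 0, 0.7], [0, -2.8, 0, 0, 0.8]]

```text
time_s: 15.6
tcp_pos: [0.5295, 0.1133, 0.3762]
orientation: [-0.0, 0.743, 0.669, -0.0]
ft_force: [0.4, -0.5, -0.7]
grip_width: 0.201
finger_force: 0.0
```

move_arm:
  deltas:
    - [[0, 0, 0, -0.175, 1], [0, 0, 0, -0.175, 1], [0, 0, 0, -0.175, 1], [0, 0, 0, -0.175, 1], [0, 0, 0, -0.175, 1], [0, 0, 0, -0.175, 1], [0, 0, 0, -0.175, 1], [0, 0, 0, -0.175, 1], [0, 0, 0, -0.171, 1], [0, 0, 0, 0, 1]]

```text
time_s: 16.85
tcp_pos: [0.5304, 0.1133, 0.3763]
orientation: [-0.0, 0.053, 0.999, -0.0]
ft_force: [-0.1, 0.5, 0.0]
grip_width: 0.003
finger_force: 0.0
```

Run:
```python
from h import *
s=bot.read_state(); print(s['time_s'],s['tcp_pos'],s['orientation'],s['grip_width'],s['ft_force'])
im,d,K,T=grab("wrist"); np.savez("w5.npz",im=im,d=d,K=K,T=T); p=cloud(d,K,T)
sc,ds,Ks,Ts=grab("scene"); np.savez("scene5.npz",im=sc,d=ds,K=Ks,T=Ts); ps=cloud(ds,Ks,Ts)
cv2.imwrite("pics/d1.png",np.hstack([cv2.resize(im,(453,340)),cv2.resize(sc[120:290,200:370],None,fx=2,fy=2)])[:,:,::-1])
tt,dt,Kt,Tt=grab("top"); pt=cloud(dt,Kt,Tt)
for n,i,q in [("wrist",im,p),("scene",sc,ps),("top",tt,pt)]:
    i=i.astype(int); m=(i[...,0]>110)&(i[...,1]<70)&(i[...,2]<70)&(q[...,2]>.19)&(q[...,2]<.23)&(abs(q[...,0]-.53)<.05); print(n,"red",m.sum(),np.nanmedian(q[m],0),np.nanpercentile(q[m],[3,97],axis=0).round(4).tolist() if m.any() else "")
    m=(i.max(2)<70)&(q[...,2]>.236)&(q[...,2]<.25)&(abs(q[...,0]-.608)<.03)&(abs(q[...,1]-.105)<.04); print(n,"grip",m.sum(),np.nanmedian(q[m],0), cv2.minAreaRect((q[m][:,:2]*1000).astype(np.float32)) if m.sum()>9 else "")
```

```text
16.85 [0.53038931 0.1132553  0.37630856] [-4.42834376e-05  5.28009483e-02  9.98605055e-01 -3.49640709e-05] 0.0029714834433708826 [-0.09409751  0.52958625  0.03151659]
wrist red 343 [0.53169935 0.11399872 0.21213596] [[0.5236, 0.1081, 0.2096], [0.5398, 0.1208, 0.214]]
wrist grip 0 [nan nan nan] 
scene red 51 [0.53218557 0.11203136 0.21209858] [[0.5244, 0.1062, 0.21], [0.538, 0.1179, 0.2143]]
scene grip 232 [0.60507355 0.10056716 0.24427745] ((607.0677490234375, 102.72203826904297), (41.461524963378906, 18.244131088256836), 85.41416931152344)
top red 0 [nan nan nan] 
top grip 0 [nan nan nan]
  return np.nanmean(a, axis, out=out, keepdims=keepdims)
```

View pics/d1.png

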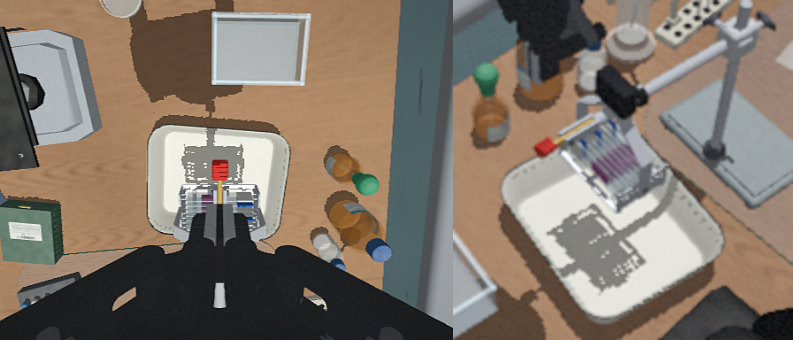

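The carrier hangs level with its grip at (0.607, 0.103), shown at (620,90) in the scene crop. The red pad is centred at (0.5315, 0.1135) with its top at 0.213, just under the closed fingers. I'll press it straight down.

move_arm:
  deltas:
    - [[0, 0, 1.5, 0, 1], [0, 0, 2.5, 0, 1], [0, 0, 2.5, 0, 1], [0, 0, 1, 0, 1], [0, 0, 0.8, 0, 1], [0, 0, 0.5, 0, 1], [0, 0, 0.5, 0, 1], [0, 0, 0.5, 0, 1], [0, 0, 0.5, 0, 1], [0, 0, 0.4, 0, 1]]

```text
time_s: 18.25
tcp_pos: [0.5305, 0.1133, 0.269]
orientation: [0.0, 0.052, 0.999, -0.0]
ft_force: [-1.1, -0.6, 1.6]
grip_width: -0.003
finger_force: 0.6
```

move_arm:
  deltas:
    - [[0, 0, 0.3, 0, 1], [0, 0, 0.3, 0, 1], [0, 0, 0.3, 0, 1], [0, 0, 0.3, 0, 1], [0, 0, 0.3, 0, 1], [0, 0, 0, 0, 1], [0, 0, 0, 0, 1], [0, 0, 0, 0, 1], [0, 0, 0, 0, 1], [0, 0, 0, 0, 1]]

```text
time_s: 19.5
tcp_pos: [0.5304, 0.1133, 0.2542]
orientation: [0.0, 0.052, 0.999, -0.0]
ft_force: [-0.5, -0.1, 0.2]
grip_width: -0.001
finger_force: 0.1
```

move_arm:
  deltas:
    - [[-0.1, 0, 0, 0, 1], [-0.1, 0, 0, 0, 1], [-0.1, 0, 0, 0, 1], [0, 0, 0, 0, 1], [0, 0, 0, 0, 1], [0.5, 0, 0, 0, 1], [0.5, 0, -1, 0, 1], [0, 0, -3, 0, 1], [0, 0, -4, 0, 1], [0, 0, -4, 0, 1]]

```text
time_s: 20.75
tcp_pos: [0.5229, 0.1141, 0.3764]
orientation: [0.0, 0.052, 0.999, 0.0]
ft_force: [0.3, 0.2, 0.5]
grip_width: 0.003
finger_force: 0.0
```

move_arm:
  deltas:
    - [[2, 0, -2, 0, 1], [4, 0, 0, 0, 1], [4, 0, 0, 0, 1], [3, 0, 0, 0, 1], [0, 0, 0, 0, 1], [0, 0, 0, 0, 1], [0, 0, 0, 0, 1], [0, 0, 0, 0, 1], [0, 0, 0, 0, 1], [0, 0, 0, 0, 1]]

```text
time_s: 22.0
tcp_pos: [0.3943, 0.1276, 0.3941]
orientation: [-0.0, 0.052, 0.999, -0.0]
ft_force: [-0.2, 0.8, 0.2]
grip_width: -0.002
finger_force: 0.0
```

Run:
```python
from h import *
s=bot.read_state(); print(s['time_s'],s['tcp_pos'],s['ft_force'])
sc,ds,Ks,Ts=grab("scene"); ps=cloud(ds,Ks,Ts); tt,dt,Kt,Tt=grab("top"); pt=cloud(dt,Kt,Tt)
cv2.imwrite("pics/e1.png",np.hstack([cv2.resize(sc[120:290,200:370],None,fx=2.3,fy=2.3),cv2.resize(tt[130:260,230:360],(391,391))])[:,:,::-1])
for n,i,q in [("scene",sc,ps),("top",tt,pt)]:
    i=i.astype(int); m=(i[...,0]>90)&(i[...,1]<60)&(i[...,2]<60)&(q[...,2]>.15)&(q[...,2]<.23)&(abs(q[...,0]-.53)<.06); print(n,"red",m.sum(),np.median(q[m],0) if m.any() else "")
    m=(i.max(2)<70)&(q[...,2]>.236)&(q[...,2]<.25)&(abs(q[...,0]-.608)<.03)&(abs(q[...,1]-.105)<.04); print(n,"grip",m.sum(),cv2.minAreaRect((q[m][:,:2]*1000).astype(np.float32)) if m.sum()>9 else "")
    m=(abs(q[...,0]-.554)<.012)&(abs(q[...,1]-.11)<.015)&(q[...,2]>.216)&(q[...,2]<.26); print("toggle up",m.sum(),q[m].max(0) if m.any() else "")
```

```text
22.0 [0.3942738  0.12757329 0.39407805] [-0.20962811  0.79570331  0.2154389 ]
scene red 42 [0.54539836 0.1100789  0.18982993]
scene grip 231 ((607.138916015625, 103.01776123046875), (42.07911682128906, 17.7703857421875), 86.72626495361328)
toggle up 46 [0.56251394 0.11223021 0.23532758]
top red 10 [0.54709299 0.11418694 0.1882217 ]
top grip 157 ((609.4192504882812, 105.61856079101562), (40.01824188232422, 18.43148422241211), 80.61761474609375)
toggle up 12 [0.56308067 0.11259375 0.23783246]
```

View pics/e1.png

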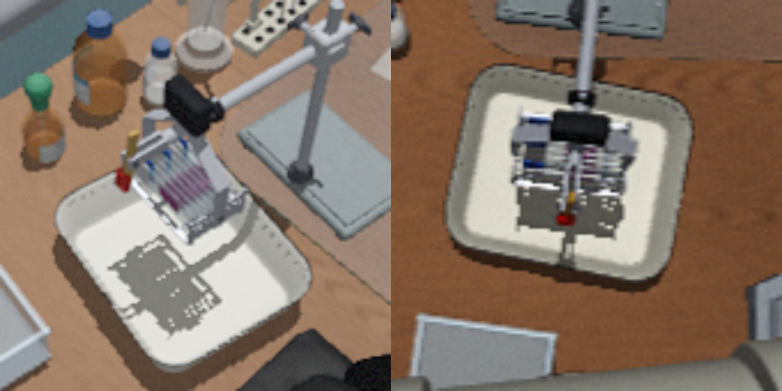

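The toggle stands upright across the arm, with brass at (132,140) and red at (122,180) in the scene crop; its top measures 0.235 m, about 1.4 rad. The carrier hangs level and free between the collar and the toggle.

```bash
python3 -c "
from workcell import bot
print(bot.hand_in())"
```

```text
the job is handed in; nothing more can be done
None
```

The job is handed in: the slide carrier hangs level on the arm between the collar and the toggle, the toggle stands across at about 1.4 rad, and the dish, tray and bottles were not touched; no verdict came back.

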